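# Load the screw-driving station and index its slide

## Robot

A 7-joint arm with a two-finger parallel gripper is mounted at the origin on the work surface. World frame = base frame: x ahead of the robot, y to its left, z up, the work surface at z = 0. Lengths are in mm, angles in rad, forces in N, time in s.
With the tool pointing down it reaches from about 400 to 900 mm from the base axis. Payload 5.5 kg.
Tool frame: the origin (TCP) lies at the very end of the fingers, on their centre line; the grasp point (between the pads) lies 19 mm behind it; z points along the fingers, y is the line along which they close (so a half turn about z gives the same grasp; the last joint's range is limited). The gripper opens to 92 mm and grips with 3 to 60 N. Pads are 19 mm wide; open, the fingers measure 130 mm over their backs; the gripper's body (75 mm by 190 mm) begins 47 mm behind the grasp point.
Start: joints at [-0.964, 0.501, -0.427, 1.55, 0.221, 1.138, -0.21], TCP at [219.056, 611.976, 226.729] pointing down, gripper open.
Joint ranges: [-2.88, 2.88], [-0.31, 2.03], [-1.54, 1.56], [0.2, 2.42], [-1.41, 4.55], [0.19, 2.02], [-2.57, 2.57]. Speed limits (rad/s): [2.57, 2.57, 3.14, 3.14, 3.14, 3.14, 3.14].

## Interface

Orientations are given as [roll, pitch, yaw] about the fixed x, y, z axes, in that order (R = Rz(yaw) Ry(pitch) Rx(roll)).
In Python, from station import ctrl, vision gives the robot as it stands. The module is installed in compiled form; this text tells all that it offers.
- The arm moves only by the tool jog_arm, never from a script. Its arguments are lists of equal length, an entry for each row: "delta_pos": the shift along the tool's x, y, z as a fraction of full scale, a list of three; "yaw": the turn about the tool's z as a fraction of full scale; "hand": the finger opening in mm, from 0 to 91.8. In form: {"delta_pos": [[tx, ty, tz], ...], "yaw": [yaw, ...], "hand": [hand, ...]}. A call has 1 to 8 rows; each row is the pose to reach, as a shift and turn from the pose commanded when the call began, along the tool's axes at that moment; what a row does not reach only later rows make up. Full scale, the value 1, is 400 mm for a shift and pi/4 rad for a turn. A row lasts 1/12 s, in which the tool goes at most 41.7 mm and 7.16 degrees, less where a joint would pass 70% of its speed; a pose out of reach is approached as far as the arm can. A call with a number of a shift or a turn outside -1 to 1 is refused whole. A call with a gripper value outside its range is refused whole. The fingers move at their own pace and stop on an object; "squeeze" is the grip in N (left out, the last holds). Time passes only in rows, so rows that repeat a pose let the fingers close. It gives the time, the measured TCP pose, the force, the opening and the grip force at its end, in the units of the state.
- ctrl.state(): the state, without advancing time (a new reading comes with each control period).
- vision.get_image(name): name is "scene" or "top" or "wrist"; returns the picture (384x512x3 uint8, blue, green, red); there is no depth.
- vision.get_calibration(name): a dict with "camera_matrix" (3x3 intrinsics, pixels), "xyz" and "rotation" of the camera in the world; the wrist camera has in their place "tool_from_camera" (4x4, takes a point from camera to tool coordinates, whose origin is the TCP and whose axes are the flange's). Camera axes: x right, y down, z forward; pixel columns grow to the right and rows downward; lengths in mm; the calibration is good to about 2 mm. The wrist camera is an equidistant fisheye: a pixel r from the principal point sees the ray r / f radians off the axis. A picture is of the moment at which its call begins: read the wrist's pose just before it. get_calibration takes no time and is no camera call.
- ctrl.sign_off(): hands the job in; it is judged then, once.
The state is a dict: "time": time; "joints": joint angles; "qd": joint speeds; "effort": joint torques, N m; "tool_pos": TCP position; "tcp_rot": TCP orientation; "ft_force": force on the tool from outside, world axes, zero at the start; "ft_torque": the same for the moment, N m; "finger_gap": finger opening in mm; "gripper_force": force on a finger pad.
Only numpy, scipy, OpenCV 4.12 (cv2) and the standard library are available. Lean on these libraries where they do the work, as an engineer would, in place of code of your own. Each camera call takes 0.05 s, during which the arm holds its last target. There are 200 camera calls.

## Task

Lay the die-cast aluminium box that fits the nest (the middle-sized of the three, lid up as it lies, either way round) flat into the nest of the screw-driving station's slide, and let go. Then push the slide in under the screwdriver until the spring roller of the index block has clicked into the slide's notch and holds it; the place of the click changes with each set-up, so feel for it, push firmly but do not ram the slide against its stop, and leave the other things on the bench where they are.

Things in the scene. Friction and masses are not known exactly. Their poses are not given: they have to be found in the camera images.
- box: Loose die-cast aluminium box with a flat screwed lid, 112 long (own x) x 60 wide (own y) x 31 high mm, 0.16 to 0.28 kg, lid up, lying flat on the bench in front of the station. Origin: centre of its underside. Grip it across its 60 mm width.
- slide_base: Fixed aluminium base of the station, 450 x 150 x 12 mm, lying across in front of the robot. +x along the rails is the way the slide is pushed (roughly to the robot's left), +y points roughly to the robot, z up. Origin on the bench, midway along the base, under the rails' centre line; the plate reaches 225 mm either way along x and from y = -92 to +58 mm.
- bit_tip (a point): Bit tip of the electric screwdriver that hangs over the base: base x = 95, y = -24 mm, 115 mm above the bench; axes as the base. Its black body, 38 mm thick, spans 170 to 400 mm height. An arm at 300 mm height holds it from a column 95 mm further along +x (360 mm tall).
- carriage: The slide: aluminium plate 205 x 100 mm, top 33 mm above the bench, on a runner kept in a T-slot of the base; it moves only along the base's x, axes as the base. Origin under the runner, 12 mm above the bench; the plate reaches from x = -110 to +95 mm. Its x in the base's frame is -105 to -75 mm at the start; home is anywhere from 4 to 51 mm, set by the index block. Loaded it drags with 4 to 8 N.
- cam (a point): Front of the cam bar on the slide's -y edge, carriage x = 83 mm. Some 63 mm before home it meets the spring roller: the push rises to 10 to 17 N (20 with rub at the fingers) over 13 mm, stays at 7 to 14 N for 45 mm on the land (not home: nothing holds the slide), then the roller snaps into a notch, the push drops, and 5 mm on a solid shoulder stops the slide. Over 40 N is ramming.
- nest (a point): Centre of the nest's floor (top of the slide's plate, 33 mm above the bench; carriage x = 25, y = 0 mm); axes as the carriage. The nest is a rectangle 117 (x) x 65 (y) mm between four black L-shaped corner locators, 14 mm high, 8 mm thick, legs 22 to 26 mm long; the middles of its sides are open for the fingers.
- push_face (a point): Centre of the outer (-x) face of the upright push plate at the rear end of the slide, 48 mm above the bench, carriage x = -110 mm. The face is 74 mm wide (y), spans 33 to 63 mm above the bench and looks along -x: push it along the base's +x. The plate is 8 mm thick.
- index_roller (a joint): Spring roller of the index block (40 x 18 x 30 mm, on the base at y = -80 mm, clamped anywhere between base x = 22 and 68 mm). Value: how far the roller is pressed back, m: 0 before the slide reaches it, about 0.005 to 0.006 on the slide's land, under 0.0025 again once it has dropped into the notch.
- small_box: Bystander: smaller die-cast box, 92 x 38 x 31 mm, too small for the nest; origin under its centre.
- large_box: Bystander: larger die-cast box, 119 x 94 x 34 mm, too large for the nest; origin under its centre.
- screwdriver: Bystander: hand screwdriver lying on the bench, 200 mm long, 26 mm thick; origin under its middle, handle to its own -x.
- bottle: Bystander: small white bottle standing upright, 38 mm diameter, 100 mm high; origin under its centre.
- screw_tray: Bystander: open grey tray with three compartments, 140 x 90 x 28 mm; origin under its centre.

How it is judged:
By the outcome, as a careful person would: the job done as asked, in the order asked, and still so for the second after the job is handed in, with the robot touching nothing.
It also fails if it takes over 61 s, if anything falls off the work surface, if the arm or the gripper's body presses on something with over 40 N, if the wrist force passes 120 N, or if a joint passes its speed limit or range.

## Working session

There is one attempt and no reset: what is moved stays moved. The work goes in short steps, Python scripts to look and compute and a tool call to move; the robot and the scene stay as the last step left them, time stands still between calls to the robot, and variables do not carry over. Pictures are saved under pics/ and viewed, at most 10 in all, crops included, and the job is handed in when it is done.

Besides the shell and the picture viewer there is one more tool, called after "Emit:" as a command line: name --pt "numbers of a row" for each row, then --argument value for the rest. jog_arm: Moves the arm, as the interface text tells. Its arguments: {"type":"object","properties":{"delta_pos":{"type":"array"},"yaw":{"type":"array"},"hand":{"type":"array"},"squeeze":{"type":"number"}},"required":["delta_pos","yaw","hand"]}

```bash
mkdir -p pics; python3 - <<'E'
from station import ctrl, vision
import cv2
s=ctrl.state(); print(s)
for n in ("scene","top"):
    cv2.imwrite(f"pics/{n}0.png",cv2.resize(vision.get_image(n),(800,600),interpolation=cv2.INTER_CUBIC))
    print(n,vision.get_calibration(n))
print(vision.get_calibration("wrist"))
E
```

```text
{'time': 0.0, 'joints': array([-0.96379064,  0.5018612 , -0.42678625,  1.55146132,  0.22079782,
        1.13830225, -0.21024651]), 'qd': array([-4.55153467e-04,  1.54389889e-04, -1.03345562e-03, -4.48468667e-04,
       -7.61846927e-05, -1.25602692e-03,  9.40599922e-04]), 'effort': array([ 5.08501362e-04, -5.66599131e+01, -5.81618607e+00, -2.79115158e+01,
       -6.87030307e-02,  3.10971926e-02,  1.85500180e-04]), 'tool_pos': array([218.90043196, 611.27543248, 225.66484157]), 'tcp_rot': array([-3.13961835e+00, -6.75750093e-05,  2.79789224e+00]), 'ft_force': array([ 0.88535809, -0.75951514,  0.28938774]), 'ft_torque': array([-0.00690422,  0.03839213, -0.01432753]), 'gripper_force': 0.0, 'finger_gap': 91.74445460715576}
scene {'camera_matrix': array([[489.34885062,   0.        , 253.55096281],
       [  0.        , 489.34885062, 189.42087901],
       [  0.        ,   0.        ,   1.        ]]), 'xyz': array([1593.39856809, -147.67629377, 1057.1591823 ]), 'rotation': array([-2.32507073, -0.00483515,  1.42736388])}
top {'camera_matrix': array([[414.8504987 ,   0.        , 255.66566382],
       [  0.        , 414.8504987 , 195.17073346],
       [  0.        ,   0.        ,   1.        ]]), 'xyz': array([ 425.0482441,    5.9263379, 1155.8772487]), 'rotation': array([-2.99478327, -0.02536545, -1.54914327])}
{'camera_matrix': array([[297.31863964,   0.        , 253.67793596],
       [  0.        , 297.31863964, 194.98387662],
       [  0.        ,   0.        ,   1.        ]]), 'tool_from_camera': array([[-6.93475837e-04, -9.62936617e-01, -2.69726883e-01,
         7.28527480e+01],
       [ 9.99999687e-01, -5.64998944e-04, -5.53958310e-04,
         5.00155937e-01],
       [ 3.81031337e-04, -2.69727183e-01,  9.62936707e-01,
        -1.57678844e+02],
       [ 0.00000000e+00,  0.00000000e+00,  0.00000000e+00,
         1.00000000e+00]])}
```

View pics/top0.png

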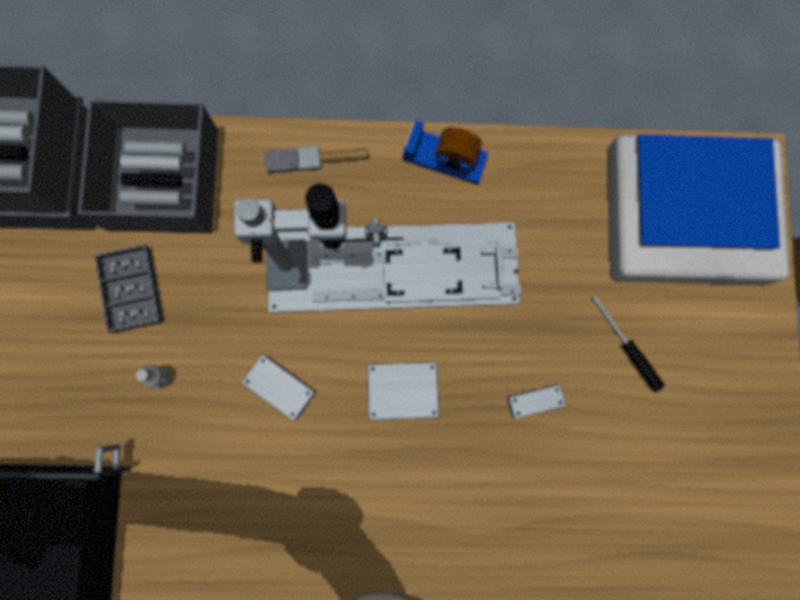

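View pics/scene0.png

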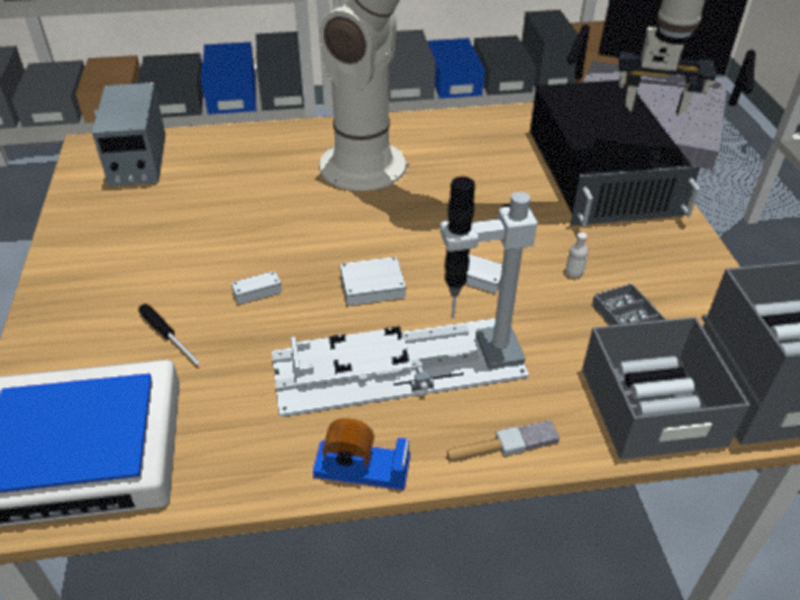

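The top view shows the middle box at about (279,387) in the 800 px picture, the large box at (403,391) and the small box at (537,401). The nest is at about (424,271) and the push plate at about (503,266). I'll enlarge that area to get exact points.

```bash
cat > h.py <<'E'
import numpy as np, cv2
from scipy.spatial.transform import Rotation as R
from station import ctrl, vision
def ray(name,uv,z):
    c=vision.get_calibration(name);K=c["camera_matrix"]
    M=R.from_euler('xyz',c["rotation"]).as_matrix()
    d=M@np.linalg.inv(K)@np.array([uv[0],uv[1],1.]); p=np.array(c["xyz"])
    return p+d*(z-p[2])/d[2]
def proj(name,P):
    c=vision.get_calibration(name)
    q=R.from_euler('xyz',c["rotation"]).as_matrix().T@(np.array(P)-c["xyz"])
    q=c["camera_matrix"]@q; return q[:2]/q[2]
E
python3 - <<'E'
from h import *
im=np.mean([vision.get_image("top") for _ in range(4)],axis=0).astype(np.uint8)
cv2.imwrite("pics/top.png",im)
cv2.imwrite("pics/c1.png",cv2.resize(im[130:275,145:345],None,fx=4,fy=4,interpolation=cv2.INTER_CUBIC))
for uv in [(279,387),(403,391),(537,401),(424,271)]: print(ray("top",np.array(uv)*.64,31))
E
```

```text
[444.60375265 184.48342337  31.        ]
[442.49122531 -28.30809128  31.        ]
[ 430.47747585 -260.04967706   31.        ]
[653.86958913 -61.0987348   31.        ]
```

View pics/c1.png

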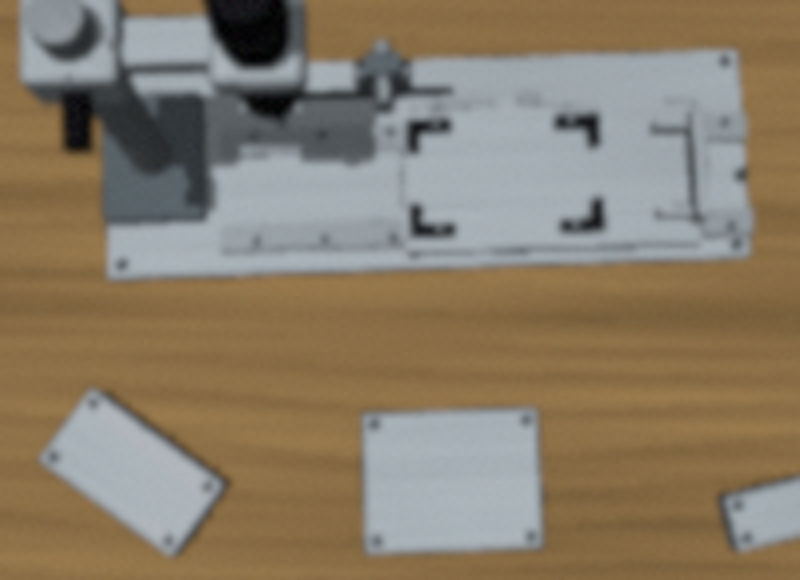

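The crop shows these points:
- Middle box lid corners: (95,390), (228,484), (177,556), (41,460).
- Locator outer corners: (409,124), (597,115), (603,229), (411,236).
- Base corners: (738,49), (749,254), (108,279).

```bash
python3 - <<'E'
from h import *
f=lambda u,z:ray("top",(145-.375+u[0]/4,130-.375+u[1]/4),z)[:2]
n=np.linalg.norm
def quad(L,z):
    P=np.array([f(u,z) for u in L]); e=[P[(i+1)%4]-P[i] for i in range(4)]
    print("c",P.mean(0),"sides",[n(x) for x in e],"ang",[np.degrees(np.arctan2(x[1],x[0])) for x in e])
quad([(95,390),(228,484),(177,556),(41,460)],31)
quad([(409,124),(597,115),(603,229),(411,236)],47)
b=[f(u,12) for u in [(738,49),(749,254),(108,279)]]
for x,y in ((b[0],b[1]),(b[1],b[2])): d=y-x; print(n(d),np.degrees(np.arctan2(d[1],d[0])))
bc=(b[0]+b[2])/2
ex=(b[2]-b[1])/n(b[2]-b[1]); ey=np.array([ex[1],-ex[0]])*1; ey=np.array([-ex[1],ex[0]])
print("ex",ex,"ey",ey,"plate centre",bc,"origin",bc+17*ey)
o=bc+17*ey
for nm,p in (("bit",o+95*ex-24*ey),): print(nm,p)
P=np.mean([f(u,47) for u in [(409,124),(597,115),(603,229),(411,236)]],axis=0)
print("nest in base",(P-o)@ex,(P-o)@ey, "push face",o+((P-o)@ex-135)*ex)
E
```

```text
c [444.58943825 184.88869156] sides [np.float64(110.22272793043985), np.float64(57.79407672796616), np.float64(111.88455440075857), np.float64(58.24702045733516)] ang [np.float64(-123.48374616092151), np.float64(146.50740616783443), np.float64(56.7359447710665), np.float64(-35.12662803973394)]
c [650.27178444 -58.93919221] sides [np.float64(129.17862745819656), np.float64(79.37330716639087), np.float64(130.51581441781167), np.float64(77.605931187938)] ang [np.float64(-85.61410530654645), np.float64(-176.5819595934709), np.float64(93.59487098613323), np.float64(2.4176083618357787)]
148.0754989182277 -177.2525440657109
446.9720665344594 93.7081247876069
ex [-0.06467382  0.99790646] ey [-0.99790646 -0.06467382] plate centre [665.56397322  -6.38286215] origin [648.59956344  -7.48231703]
bit [666.40530587  88.870968  ]
nest in base -51.457296924976234 1.6591923615354662 push face [ 660.65846841 -193.54925764]
```

Emit:
jog_arm --pt "-0.55 -0.5 0" --pt "-0.55 -0.5 0" --pt "-0.55 -0.5 0" --pt "-0.55 -0.5 0" --pt "-0.55 -0.5 0" --pt "-0.55 -0.5 0" --pt "-0.55 -0.5 0" --pt "-0.55 -0.5 0" --yaw '[1, 1, 1, 1, 1, 1, 1, 1]' --hand '[91.8, 91.8, 91.8, 91.8, 91.8, 91.8, 91.8, 91.8]'

```text
time: 0.97
tool_pos: [363.1, 341.7, 226.6]
tcp_rot: [-3.141, 0.005, 2.001]
ft_force: [0.5, -0.5, -0.4]
finger_gap: 91.7
gripper_force: 0.0
```

```bash
cat >> h.py <<'E'
def go(x,y,z,yawdeg):
    s=ctrl.state(); p=s["tool_pos"]; yw=s["tcp_rot"][2]
    M=R.from_euler('xyz',[np.pi,0,yw]).as_matrix()
    d=M.T@(np.array([x,y,z])-p)
    dy=(np.degrees(yw)-yawdeg+180)%360-180
    print("t",round(s["time"],2),"pos",p.round(1),"rpy",np.degrees(s["tcp_rot"]).round(2),"F",s["ft_force"].round(1),"gap",round(s["finger_gap"],1),"j",s["joints"].round(2))
    print("-> frac",(d/400).round(4),"yaw",round(dy/45,4),"rows",round(max(np.linalg.norm(d)/41.7,abs(dy)/7.16),1))
E
python3 -c "
from h import *
go(444.6,184.9,150,56.5)"
```

```text
t 0.97 pos [363.1 341.7 226.6] rpy [-179.99    0.26  114.64] F [ 0.5 -0.5 -0.4] gap 91.7 j [-0.63  0.21 -0.2   1.93  0.05  1.01 -0.43]
-> frac [-0.4412  0.0217  0.1916] yaw 1.292 rows 8.1
```

Emit:
jog_arm --pt "-0.44 0.02 0.19" --pt "-0.44 0.02 0.19" --pt "-0.44 0.02 0.19" --pt "-0.44 0.02 0.19" --pt "-0.44 0.02 0.19" --pt "-0.44 0.02 0.19" --pt "-0.44 0.02 0.19" --pt "-0.44 0.02 0.19" --yaw '[1, 1, 1, 1, 1, 1, 1, 1]' --hand '[91.8, 91.8, 91.8, 91.8, 91.8, 91.8, 91.8, 91.8]'

```text
time: 1.63
tool_pos: [441.4, 193.4, 150.5]
tcp_rot: [-3.141, 0.0, 1.225]
ft_force: [-0.0, 0.3, 0.2]
finger_gap: 92.0
gripper_force: 0.0
```

```bash
python3 -c "
from h import *
go(444.6,184.9,110,56.5)"
```

```text
t 1.63 pos [441.4 193.4 150.5] rpy [-1.7998e+02  2.0000e-02  7.0180e+01] F [-0.   0.3  0.2] gap 92.0 j [-0.48  0.27  0.02  2.05 -0.01  0.83 -0.81]
-> frac [-0.0172  0.0148  0.1012] yaw 0.304 rows 1.9
```

Emit:
jog_arm --pt "-0.017 0.015 0.1" --pt "-0.017 0.015 0.1" --pt "-0.017 0.015 0.1" --pt "-0.017 0.015 0.1" --pt "-0.017 0.015 0.1" --yaw '[0.3, 0.3, 0.3, 0.3, 0.3]' --hand '[91.8, 91.8, 91.8, 91.8, 91.8]'

```text
time: 2.05
tool_pos: [445.3, 186.5, 111.7]
tcp_rot: [3.141, -0.002, 0.997]
ft_force: [0.3, 0.1, 0.5]
finger_gap: 91.8
gripper_force: 0.0
```

```bash
python3 - <<'E'
from h import *
go(444.6,184.9,30,56.5)
im=vision.get_image("wrist")
cv2.imwrite("pics/w1.png",cv2.resize(im,(800,600),interpolation=cv2.INTER_CUBIC))
E
```

```text
t 2.05 pos [445.3 186.5 111.7] rpy [ 1.7995e+02 -1.1000e-01  5.7100e+01] F [0.3 0.1 0.5] gap 91.8 j [-0.51  0.33  0.06  2.07 -0.03  0.73 -1.  ]
-> frac [-0.0043  0.0008  0.2041] yaw 0.0133 rows 2.0
```

View pics/w1.png

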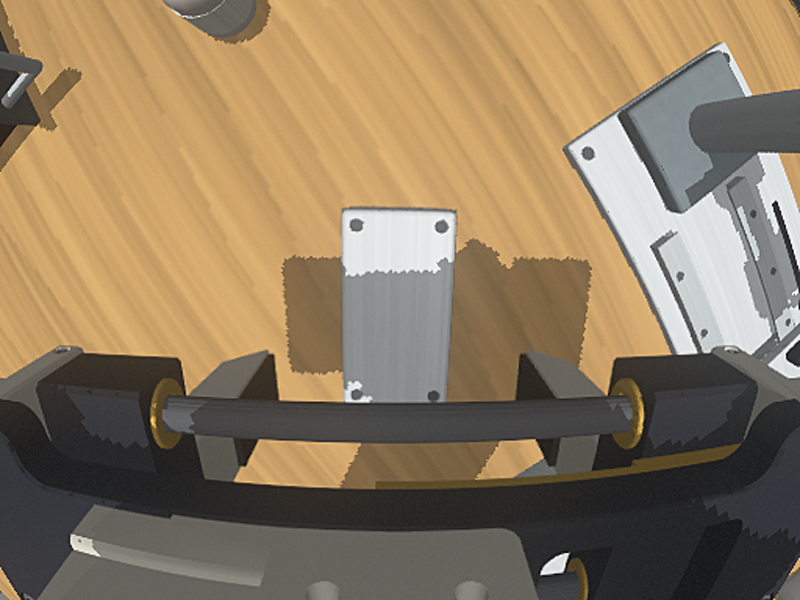

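The box sits between the open fingers. Its lid's far corners are at (343,210) and (456,211), and the near ends of its sides are at about (345,402) and (447,402).

```bash
cat >> h.py <<'E'
def wray(uv,z,pos,rpy):
    c=vision.get_calibration("wrist");K=c["camera_matrix"];T=c["tool_from_camera"]
    a=(np.array(uv)-K[:2,2])/K[0,0]; r=np.linalg.norm(a)
    d=np.array([*(a/r*np.sin(r)),np.cos(r)])
    W=R.from_euler('xyz',rpy).as_matrix()
    o=np.array(pos)+W@T[:3,3]; d=W@T[:3,:3]@d
    return o+d*(z-o[2])/d[2]
E
python3 - <<'E'
from h import *
s=ctrl.state();p=s["tool_pos"];rp=s["tcp_rot"]
Q=[wray(np.array(u)*.64-.18,31,p,rp) for u in [(343,210),(456,211),(447,402),(345,402)]]
M=R.from_euler('xyz',rp).as_matrix()
for q in Q: print(q.round(1),(M.T@(q-p)).round(1))
for a,b in ((0,1),(0,3),(1,2)): d=Q[a]-Q[b];print(np.linalg.norm(d).round(1),np.degrees(np.arctan2(d[1],d[0])).round(1))
e=(Q[0]+Q[1])/2; t=np.radians(56.5); print("centre",e-56*np.array([np.cos(t),np.sin(t),0]))
E
```

```text
[453.  249.4  31. ] [ 56.7 -27.9  80.9]
[501.4 217.4  31. ] [56.2 30.2 81. ]
[441.2 127.3  31. ] [-52.1  28.6  80.7]
[391.8 159.4  31. ] [-52.  -30.3  80.7]
58.1 146.5
108.8 55.8
108.3 56.2
centre [446.29801173 186.68594812  31.        ]
```

Emit:
jog_arm --pt "0 0 0.1" --pt "0 0 0.2" --pt "0 0 0.25" --pt "0 0 0.265" --pt "0 0 0.265" --pt "0 0 0.265" --yaw '[0.015, 0.015, 0.015, 0.015, 0.015, 0.015]' --hand '[91.8, 91.8, 91.8, 91.8, 91.8, 91.8]'

```text
time: 2.6
tool_pos: [445.6, 186.0, 5.8]
tcp_rot: [3.141, -0.002, 0.981]
ft_force: [0.2, 0.0, -0.0]
finger_gap: 91.7
gripper_force: 0.0
```

Emit:
jog_arm --pt "0 0 0" --pt "0 0 0" --pt "0 0 0" --pt "0 0 0" --pt "0 0 0" --pt "0 0 0" --pt "0 0 0" --pt "0 0 0" --yaw '[0, 0, 0, 0, 0, 0, 0, 0]' --hand '[50, 50, 50, 50, 50, 50, 50, 50]' --squeeze 25

```text
time: 3.27
tool_pos: [444.9, 185.5, 5.2]
tcp_rot: [3.141, -0.001, 0.98]
ft_force: [-1.0, -0.9, 7.5]
finger_gap: 59.8
gripper_force: 25.0
```

Emit:
jog_arm --pt "0 0 -0.05" --pt "0 0 -0.15" --pt "0 0 -0.25" --pt "0 0 -0.3" --pt "0 0 -0.3" --pt "0 0 -0.3" --yaw '[0, 0, 0, 0, 0, 0]' --hand '[50, 50, 50, 50, 50, 50]'

```text
time: 3.77
tool_pos: [445.2, 185.8, 125.6]
tcp_rot: [3.14, -0.002, 0.98]
ft_force: [-0.3, 0.2, -1.7]
finger_gap: 59.9
gripper_force: 25.0
```

```bash
python3 -c "
from h import *
go(500,-59,125,93.5)"
```

```text
t 3.77 pos [445.2 185.8 125.6] rpy [ 1.7993e+02 -1.3000e-01  5.6130e+01] F [-0.3  0.2 -1.7] gap 59.9 j [-0.51  0.31  0.07  2.07 -0.03  0.76 -1.01]
-> frac [-0.4318  0.4547  0.0015] yaw -0.8304 rows 6.0
```

Emit:
jog_arm --pt "-0.05 0.05 0" --pt "-0.11 0.12 0" --pt "-0.18 0.19 0" --pt "-0.25 0.26 0" --pt "-0.32 0.33 0" --pt "-0.38 0.4 0" --pt "-0.43 0.455 0" --pt "-0.43 0.455 0" --yaw '[-0.1, -0.2, -0.35, -0.5, -0.65, -0.8, -0.83, -0.83]' --hand '[50, 50, 50, 50, 50, 50, 50, 50]'

```text
time: 4.43
tool_pos: [499.4, -68.8, 122.9]
tcp_rot: [-3.139, 0.005, 1.624]
ft_force: [0.4, -0.9, -2.0]
finger_gap: 59.9
gripper_force: 25.0
```

```bash
python3 -c "
from h import *
go(650,-59,125,93.5)"
```

```text
t 4.43 pos [499.4 -68.8 122.9] rpy [-179.88    0.26   93.03] F [ 0.4 -0.9 -2. ] gap 59.9 j [ 0.03  0.35  0.06  2.02 -0.02  0.78  0.16]
-> frac [ 0.0046  0.3773 -0.0053] yaw -0.0105 rows 3.6
```

Emit:
jog_arm --pt "0 0.08 0" --pt "0.01 0.18 0" --pt "0.01 0.28 0" --pt "0.01 0.35 0" --pt "0.01 0.377 0" --pt "0.01 0.377 0" --pt "0.01 0.377 0" --yaw '[-0.01, -0.01, -0.01, -0.01, -0.01, -0.01, -0.01]' --hand '[50, 50, 50, 50, 50, 50, 50]'

```text
time: 5.02
tool_pos: [648.2, -45.4, 121.5]
tcp_rot: [-3.136, -0.0, 1.639]
ft_force: [-1.0, -0.1, -1.7]
finger_gap: 60.1
gripper_force: 25.0
```

```bash
python3 - <<'E'
from h import *
go(650,-59,90,93.5)
s=ctrl.state();np.savez("w2.npz",p=s["tool_pos"],r=s["tcp_rot"])
im=vision.get_image("wrist")
cv2.imwrite("pics/w2.png",cv2.resize(im[60:300,96:416],(800,600),interpolation=cv2.INTER_CUBIC))
E
```

```text
t 5.02 pos [648.2 -45.4 121.5] rpy [-1.797e+02 -3.000e-02  9.393e+01] F [-1.  -0.1 -1.7] gap 60.1 j [-0.01  0.58  0.05  1.64 -0.03  0.93  0.12]
-> frac [-0.0343  0.002   0.0789] yaw 0.0094 rows 0.8
```

View pics/w2.png

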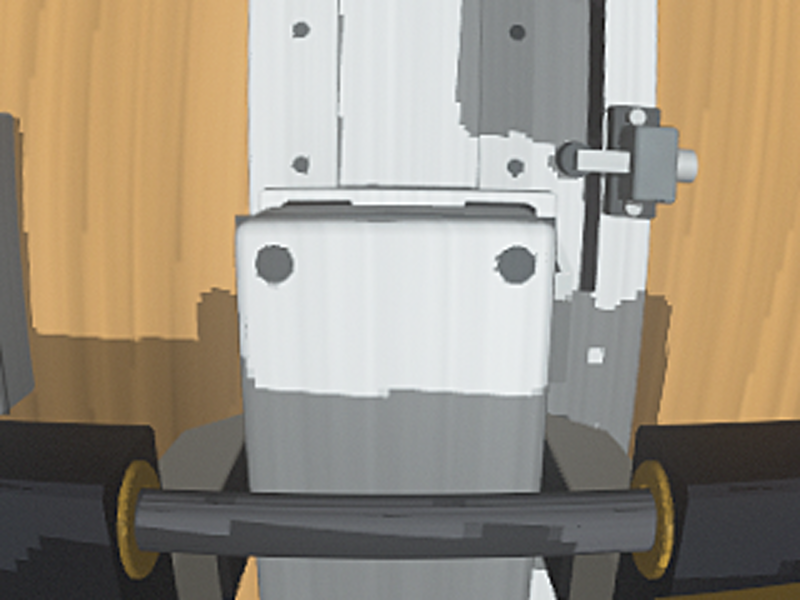

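In the crop (x2.5, offset 96,60) the carriage's front edge runs from (262,188) to (554,192). The front locators' outer top edge is at row 202, and the box lid's front corners are at (237,217) and (554,220).

```bash
python3 - <<'E'
from h import *
d=np.load("w2.npz");p,rp=d["p"],d["r"]
M=R.from_euler('xyz',rp).as_matrix()
f=lambda u,z:wray((96-.3+u[0]/2.5,60-.3+u[1]/2.5),z,p,rp)
def show(n,a,b,z,back):
    A,B=f(a,z),f(b,z);dd=B-A;t=np.arctan2(dd[1],dd[0])+np.pi/2
    m=(A+B)/2; th=np.radians(93.6); print(n,"w",np.linalg.norm(dd).round(1),"ex ang",np.degrees(t).round(1),"mid",m.round(1),"centre",(m-back*np.array([np.cos(th),np.sin(th),0])).round(1), "tool",(M.T@(m-p)).round(1))
show("plate",(262,188),(554,192),33,70)
show("loc",(265,202),(537,204),47,66.5)
show("box",(237,217),(554,220),p[2]-5.2+31,56)
print(p)
E
```

```text
plate w 97.6 ex ang 93.3 mid [648.3  10.3  33. ] centre [652.7 -59.5  33. ] tool [55.5  4.4 88.5]
loc w 85.8 ex ang 93.5 mid [646.1   7.   47. ] centre [650.3 -59.4  47. ] tool [52.3  1.8 74.6]
box w 57.2 ex ang 93.4 mid [644.4  13.1 147.3] centre [647.9 -42.8 147.3] tool [ 58.6   0.  -25.8]
[648.24364733 -45.35819493 121.54494846]
```

```bash
python3 -c "
from h import *
go(651.3,-61.4,62,93.5)"
```

```text
t 5.07 pos [647.7 -45.6 122. ] rpy [-1.797e+02 -2.000e-02  9.391e+01] F [-1.6 -1.5 -3.2] gap 59.6 j [-0.01  0.58  0.05  1.65 -0.03  0.93  0.12]
-> frac [-0.04    0.0063  0.1501] yaw 0.0092 rows 1.5
```

Emit:
jog_arm --pt "-0.02 0.004 0.02" --pt "-0.04 0.007 0.06" --pt "-0.04 0.007 0.1" --pt "-0.04 0.007 0.13" --pt "-0.04 0.007 0.15" --pt "-0.04 0.007 0.15" --pt "-0.04 0.007 0.15" --pt "-0.04 0.007 0.15" --yaw '[0.008, 0.008, 0.008, 0.008, 0.008, 0.008, 0.008, 0.008]' --hand '[50, 50, 50, 50, 50, 50, 50, 50]'

```text
time: 5.73
tool_pos: [654.5, -61.2, 65.4]
tcp_rot: [3.14, -0.0, 1.633]
ft_force: [0.6, -0.5, -1.3]
finger_gap: 60.0
gripper_force: 25.0
```

```bash
python3 - <<'E'
from h import *
go(651.3,-61.4,50,93.5)
s=ctrl.state();np.savez("w3.npz",p=s["tool_pos"],r=s["tcp_rot"])
im=vision.get_image("wrist")
a=cv2.resize(im[105:255,156:356],(800,600),interpolation=cv2.INTER_CUBIC)
cv2.imwrite("pics/w3.png",a)
E
```

```text
t 5.73 pos [654.5 -61.2  65.4] rpy [179.93  -0.    93.59] F [ 0.6 -0.5 -1.3] gap 60.0 j [ 0.02  0.66  0.05  1.66 -0.04  0.83  0.15]
-> frac [ 0.0001 -0.0081  0.0385] yaw 0.0019 rows 0.4
```

View pics/w3.png

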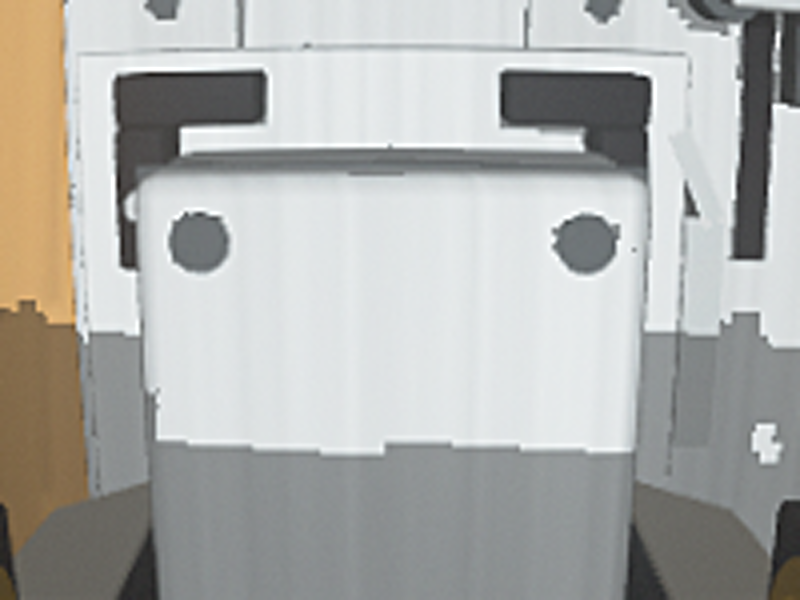

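Both front locators are now in clear view. Their outer top corners are at (116,73) and (650,75), the plate corners at (78,53) and (688,55), and the box lid corners at (138,172) and (645,177).

```bash
python3 - <<'E'
from h import *
d=np.load("w3.npz");p,rp=d["p"],d["r"]
M=R.from_euler('xyz',rp).as_matrix()
f=lambda u,z:wray((156-.375+u[0]/4,105-.375+u[1]/4),z,p,rp)
def show(n,a,b,z,back):
    A,B=f(a,z),f(b,z);dd=B-A;t=np.arctan2(dd[1],dd[0])+np.pi/2
    m=(A+B)/2; th=np.radians(93.6); c=m-back*np.array([np.cos(th),np.sin(th),0]); print(n,"w",np.linalg.norm(dd).round(1),"ex ang",np.degrees(t).round(1),"centre",c.round(1), "centre tool",(M.T@(c-p)).round(1))
show("plate",(78,53),(688,55),33,70)
show("loc",(116,73),(650,75),47,66.5)
show("box",(138,171),(645,176),p[2]-5.2+31,56)
E
```

```text
plate w 98.5 ex ang 93.3 centre [652.9 -59.9  33. ] centre tool [ 1.4 -1.6 32.4]
loc w 79.6 ex ang 93.3 centre [653.  -59.5  47. ] centre tool [ 1.8 -1.5 18.4]
box w 57.2 ex ang 93.0 centre [654.3 -59.1  91.2] centre tool [  2.2  -0.1 -25.8]
```

Emit:
jog_arm --pt "-0.001 -0.0036 0" --pt "-0.001 -0.0036 0.015" --pt "-0.001 -0.0036 0.03" --pt "-0.001 -0.0036 0.04" --pt "-0.001 -0.0036 0.05" --pt "-0.001 -0.0036 0.06" --pt "-0.001 -0.0036 0.06" --pt "-0.001 -0.0036 0.06" --yaw '[0, 0, 0, 0, 0, 0, 0, 0]' --hand '[50, 50, 50, 50, 50, 50, 50, 50]'

```text
time: 6.45
tool_pos: [652.3, -61.9, 40.1]
tcp_rot: [-3.141, -0.0, 1.633]
ft_force: [0.1, -0.7, -0.6]
finger_gap: 59.9
gripper_force: 25.0
```

Emit:
jog_arm --pt "0 0 0.003" --pt "0 0 0.005" --pt "0 0 0.005" --pt "0 0 0.005" --yaw '[0, 0, 0, 0]' --hand '[50, 50, 50, 50]'

```text
time: 6.78
tool_pos: [652.7, -62.0, 38.8]
tcp_rot: [3.141, 0.0, 1.633]
ft_force: [0.1, 0.0, -1.5]
finger_gap: 59.5
gripper_force: 25.0
```

Emit:
jog_arm --pt "0 0 0.001" --pt "0 0 0.001" --pt "0 0 0.001" --pt "0 0 0.001" --pt "0 0 0" --pt "0 0 -0.02" --pt "0 0 -0.06" --pt "0 0 -0.12" --yaw '[0, 0, 0, 0, 0, 0, 0, 0]' --hand '[60, 68, 76, 80, 80, 80, 80, 80]'

```text
time: 7.45
tool_pos: [650.7, -61.8, 85.5]
tcp_rot: [-3.137, -0.001, 1.633]
ft_force: [1.2, -0.1, 0.6]
finger_gap: 79.8
gripper_force: 0.0
```

Emit:
jog_arm --pt "0 0 -0.1" --pt "0 0 -0.14" --pt "0 0 -0.15" --pt "0 0 -0.15" --pt "0 0 -0.15" --yaw '[0, 0, 0, 0, 0]' --hand '[80, 80, 80, 80, 80]'

```text
time: 7.87
tool_pos: [652.1, -61.9, 146.4]
tcp_rot: [-3.141, -0.0, 1.633]
ft_force: [-0.2, 0.5, -0.4]
finger_gap: 80.1
gripper_force: 0.0
```

```bash
python3 - <<'E'
from h import *
go(652,-250,150,93.5)
s=ctrl.state();np.savez("w4.npz",p=s["tool_pos"],r=s["tcp_rot"])
im=vision.get_image("wrist")
cv2.imwrite("pics/w4.png",cv2.resize(im[80:290,116:396],(800,600),interpolation=cv2.INTER_CUBIC))
E
```

```text
t 7.87 pos [652.1 -61.9 146.4] rpy [-1.7996e+02 -1.0000e-02  9.3570e+01] F [-0.2  0.5 -0.4] gap 80.1 j [ 0.01  0.56  0.06  1.62 -0.04  0.97  0.14]
-> frac [-0.4694 -0.0295 -0.009 ] yaw 0.0015 rows 4.5
```

View pics/w4.png

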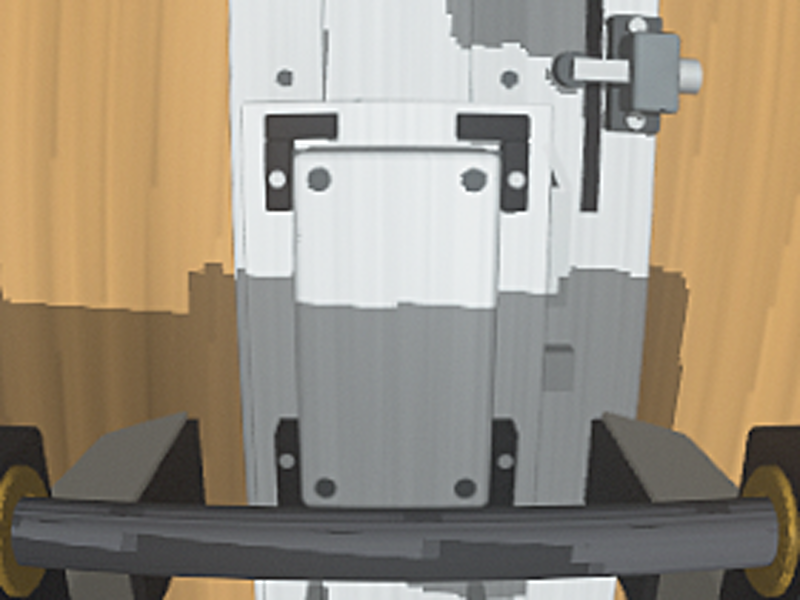

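The box lies flat between all four locators: its lid spans (295,150) to (497,505), with a locator at each corner. The index block is at about (655,72). Next I'll close the fingers and go behind the push plate.

```bash
python3 - <<'E'
from h import *
d=np.load("w4.npz");p,rp=d["p"],d["r"]
q=wray((116+655/2.857,80+72/2.857),42,p,rp); th=np.radians(93.5); ex=np.array([np.cos(th),np.sin(th)])
bx=(q[:2]-np.array([653,-59.7]))@ex; print("block ahead of nest centre",bx)
go(663.7,-231,130,93.5)
E
```

```text
block ahead of nest centre 81.1147058998768
t 7.92 pos [651.5 -61.8 145.4] rpy [-1.7987e+02 -2.0000e-02  9.3570e+01] F [ 0.4  0.3 -0.3] gap 80.0 j [ 0.01  0.56  0.06  1.62 -0.04  0.97  0.14]
-> frac [-0.424   0.0042  0.0386] yaw 0.0016 rows 4.1
```

Emit:
jog_arm --pt "-0.06 0 0" --pt "-0.15 0 0" --pt "-0.25 0 0" --pt "-0.34 0.004 0" --pt "-0.4 0.004 0" --pt "-0.424 0.004 0" --pt "-0.424 0.004 0" --pt "-0.424 0.004 0" --yaw '[0, 0, 0, 0, 0, 0, 0, 0]' --hand '[80, 80, 60, 40, 20, 0, 0, 0]'

```text
time: 8.58
tool_pos: [664.0, -229.8, 145.0]
tcp_rot: [-3.139, -0.002, 1.633]
ft_force: [-1.0, 0.5, 0.8]
finger_gap: 44.8
gripper_force: 0.0
```

```bash
python3 -c "
from h import *
go(663.7,-230,43,93.5)"
```

```text
t 8.58 pos [ 664.  -229.8  145. ] rpy [-1.7987e+02 -1.3000e-01  9.3560e+01] F [-1.   0.5  0.8] gap 44.8 j [ 0.24  0.64  0.08  1.48 -0.06  1.03  0.4 ]
-> frac [-0.0005 -0.0007  0.255 ] yaw 0.0013 rows 2.4
```

Emit:
jog_arm --pt "0 0 0" --pt "0 0 0.04" --pt "0 0 0.1" --pt "0 0 0.17" --pt "0 0 0.22" --pt "0 0 0.25" --pt "0 0 0.255" --pt "0 0 0.255" --yaw '[0, 0, 0, 0, 0, 0, 0, 0]' --hand '[0, 0, 0, 0, 0, 0, 0, 0]'

```text
time: 9.25
tool_pos: [664.7, -229.1, 44.1]
tcp_rot: [-3.14, -0.001, 1.635]
ft_force: [0.3, 0.2, 0.3]
finger_gap: 0.5
gripper_force: 0.0
```

Emit:
jog_arm --pt "0.01 0 0" --pt "0.02 0 0" --pt "0.03 0 0" --pt "0.04 0 0" --pt "0.05 0 0" --pt "0.06 0 0" --pt "0.065 0 0" --pt "0.07 0 0" --yaw '[0, 0, 0, 0, 0, 0, 0, 0]' --hand '[0, 0, 0, 0, 0, 0, 0, 0]'

```text
time: 9.92
tool_pos: [663.3, -205.1, 45.2]
tcp_rot: [3.14, 0.003, 1.632]
ft_force: [0.7, -5.3, 0.1]
finger_gap: 0.6
gripper_force: 2.5
```

Emit:
jog_arm --pt "0.008 0 0" --pt "0.016 0 0" --pt "0.024 0 0" --pt "0.032 0 0" --pt "0.04 0 0" --pt "0.048 0 0" --pt "0.056 0 0" --pt "0.064 0 0" --yaw '[0, 0, 0, 0, 0, 0, 0, 0]' --hand '[0, 0, 0, 0, 0, 0, 0, 0]'

```text
time: 10.58
tool_pos: [661.5, -180.4, 45.2]
tcp_rot: [3.141, 0.003, 1.631]
ft_force: [0.2, -6.6, 1.5]
finger_gap: 0.1
gripper_force: 2.7
```

Emit:
jog_arm --pt "0.007 0 0" --pt "0.014 0 0" --pt "0.021 0 0" --pt "0.028 0 0" --pt "0.035 0 0" --pt "0.042 0 0" --yaw '[0, 0, 0, 0, 0, 0]' --hand '[0, 0, 0, 0, 0, 0]'

```text
time: 11.08
tool_pos: [660.0, -166.8, 45.2]
tcp_rot: [3.141, 0.006, 1.629]
ft_force: [0.7, -9.3, 1.0]
finger_gap: 0.7
gripper_force: 4.5
```

Emit:
jog_arm --pt "0.006 0 0" --pt "0.012 0 0" --pt "0.018 0 0" --pt "0.024 0 0" --pt "0.03 0 0" --pt "0.036 0 0" --yaw '[0, 0, 0, 0, 0, 0]' --hand '[0, 0, 0, 0, 0, 0]'

```text
time: 11.58
tool_pos: [659.2, -151.6, 45.2]
tcp_rot: [3.141, 0.005, 1.63]
ft_force: [-0.1, -8.7, 0.7]
finger_gap: 0.5
gripper_force: 4.3
```

Emit:
jog_arm --pt "0.006 0 0" --pt "0.012 0 0" --pt "0.018 0 0" --pt "0.024 0 0" --pt "0.03 0 0" --pt "0.036 0 0" --yaw '[0, 0, 0, 0, 0, 0]' --hand '[0, 0, 0, 0, 0, 0]'

```text
time: 12.08
tool_pos: [658.3, -137.3, 45.2]
tcp_rot: [3.141, 0.005, 1.63]
ft_force: [-0.4, -8.3, 1.1]
finger_gap: 0.3
gripper_force: 4.4
```

Emit:
jog_arm --pt "0.004 0 0" --pt "0.008 0 0" --pt "0.012 0 0" --pt "0.016 0 0" --yaw '[0, 0, 0, 0]' --hand '[0, 0, 0, 0]'

```text
time: 12.42
tool_pos: [657.9, -130.9, 45.2]
tcp_rot: [3.141, 0.005, 1.63]
ft_force: [-0.3, -8.7, 0.6]
finger_gap: 0.6
gripper_force: 4.3
```

Emit:
jog_arm --pt "0.003 0 0" --pt "0.006 0 0" --pt "0.009 0 0" --yaw '[0, 0, 0]' --hand '[0, 0, 0]'

```text
time: 12.67
tool_pos: [657.7, -127.1, 45.2]
tcp_rot: [3.141, 0.005, 1.63]
ft_force: [-1.0, -6.6, 2.0]
finger_gap: 0.3
gripper_force: 3.8
```

Emit:
jog_arm --pt "0.003 0 0" --pt "0.006 0 0" --yaw '[0, 0]' --hand '[0, 0]'

```text
time: 12.83
tool_pos: [657.8, -122.9, 45.2]
tcp_rot: [3.141, 0.003, 1.63]
ft_force: [1.1, -3.6, 1.0]
finger_gap: 0.6
gripper_force: 1.3
```

Emit:
jog_arm --pt "0.002 0 0" --pt "0.004 0 0" --yaw '[0, 0]' --hand '[0, 0]'

```text
time: 13.0
tool_pos: [657.8, -120.3, 45.1]
tcp_rot: [3.141, 0.002, 1.632]
ft_force: [0.2, -5.3, 2.5]
finger_gap: 0.5
gripper_force: 2.9
```

Emit:
jog_arm --pt "0.002 0 0" --pt "0.004 0 0" --yaw '[0, 0]' --hand '[0, 0]'

```text
time: 13.17
tool_pos: [657.8, -118.8, 45.1]
tcp_rot: [3.141, 0.002, 1.632]
ft_force: [0.5, -5.6, 2.0]
finger_gap: 0.5
gripper_force: 2.9
```

Emit:
jog_arm --pt "0.002 0 0" --pt "0.004 0 0" --yaw '[0, 0]' --hand '[0, 0]'

```text
time: 13.33
tool_pos: [657.7, -117.2, 45.1]
tcp_rot: [3.141, 0.002, 1.632]
ft_force: [-0.1, -6.2, 1.1]
finger_gap: 0.5
gripper_force: 3.7
```

Emit:
jog_arm --pt "0.002 0 0" --pt "0.004 0 0" --yaw '[0, 0]' --hand '[0, 0]'

```text
time: 13.5
tool_pos: [657.5, -116.9, 45.2]
tcp_rot: [3.141, 0.004, 1.631]
ft_force: [0.4, -8.4, 1.9]
finger_gap: 0.5
gripper_force: 4.4
```

Emit:
jog_arm --pt "0.002 0 0" --pt "0.004 0 0" --pt "0.006 0 0" --yaw '[0, 0, 0]' --hand '[0, 0, 0]'

```text
time: 13.75
tool_pos: [657.0, -116.5, 45.2]
tcp_rot: [3.142, 0.006, 1.63]
ft_force: [-0.0, -12.4, 1.6]
finger_gap: 0.4
gripper_force: 6.0
```

Emit:
jog_arm --pt "0.003 0 0" --pt "0.006 0 0" --pt "0.008 0 0" --yaw '[0, 0, 0]' --hand '[0, 0, 0]'

```text
time: 14.0
tool_pos: [656.9, -116.2, 45.2]
tcp_rot: [3.141, 0.009, 1.628]
ft_force: [0.2, -15.8, -0.6]
finger_gap: 0.2
gripper_force: 8.0
```

The slide is at a solid stop: the push drops at the click, then rises with no further travel. I'll back off, lift clear and check by camera.

Emit:
jog_arm --pt "-0.02 0 0" --pt "-0.05 0 0" --pt "-0.1 0 0" --pt "-0.15 0 0" --pt "-0.18 0 -0.03" --pt "-0.2 0 -0.1" --pt "-0.2 0 -0.18" --pt "-0.2 0 -0.25" --yaw '[0, 0, 0, 0, 0, 0, 0, 0]' --hand '[0, 0, 0, 0, 0, 0, 0, 0]'

```text
time: 14.67
tool_pos: [661.9, -187.9, 146.6]
tcp_rot: [-3.141, -0.001, 1.632]
ft_force: [0.7, 0.4, 1.3]
finger_gap: 0.0
gripper_force: 0.0
```

Emit:
jog_arm --pt "0 0 -0.02" --pt "0 0 -0.02" --pt "0 0 -0.02" --yaw '[0, 0, 0]' --hand '[0, 0, 0]'

```text
time: 14.92
tool_pos: [662.2, -186.8, 153.1]
tcp_rot: [3.141, -0.001, 1.634]
ft_force: [0.1, -0.2, -0.9]
finger_gap: 0.8
gripper_force: 0.0
```

```bash
python3 - <<'E'
from h import *
go(657,-200,150,93.5)
a=vision.get_image("wrist"); b=vision.get_image("top")
A=cv2.resize(a[0:230,106:406],(400,307),interpolation=cv2.INTER_CUBIC)
B=cv2.resize(b[120:290,145:345],(800,680),interpolation=cv2.INTER_CUBIC)[:600]
cv2.imwrite("pics/w5.png",cv2.resize(a[0:240,96:416],(800,600),interpolation=cv2.INTER_CUBIC)); cv2.imwrite("pics/t5.png",B)
E
```

```text
t 14.92 pos [ 662.2 -186.8  153.1] rpy [ 1.7996e+02 -4.0000e-02  9.3610e+01] F [ 0.1 -0.2 -0.9] gap 0.8 j [ 0.18  0.6   0.08  1.52 -0.05  1.02  0.34]
-> frac [-0.0322 -0.015   0.0078] yaw 0.0024 rows 0.3
```

View pics/w5.png

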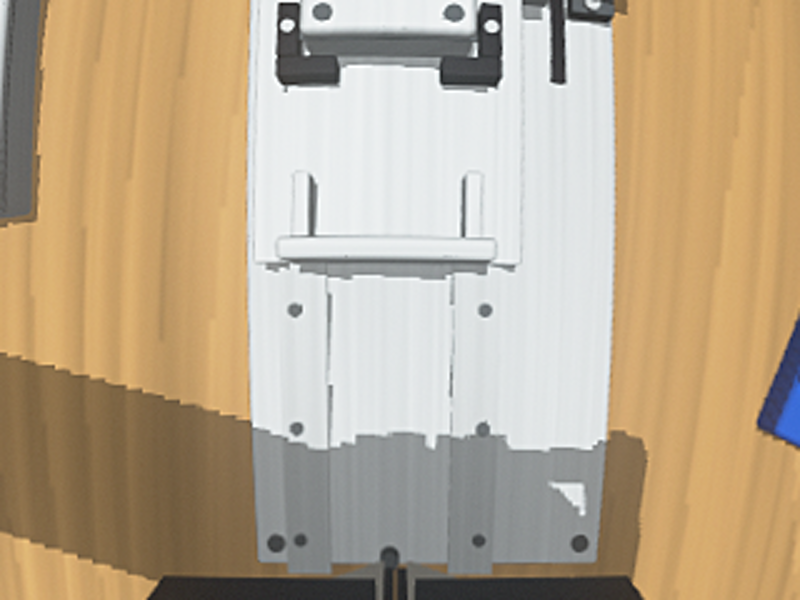

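View pics/t5.png

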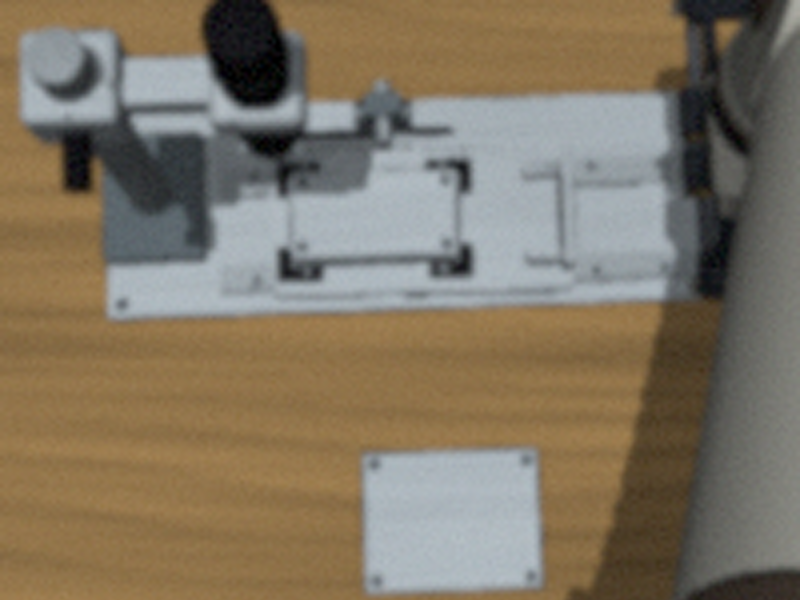

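The pictures show the box still flat in the nest at (375,215). The slide has moved about 90 mm, as predicted from the index block, and the gripper is clear of everything.

```bash
python3 -c "
from station import ctrl
print(ctrl.sign_off())"
```

```text
the job is handed in; nothing more can be done
None
```

The middle box lies flat in the nest and the slide is pushed in: I felt the click, then a firm stop at about 16 N; I backed the arm off and handed the job in at about 15 s, but no verdict came back.

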